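# Clamp the spinning egg in the vise and set its end cap

### The job

Crank the vise handle clockwise until the jaw has closed hard on the square steel foot of the brass egg, so that the foot is firmly gripped. Then screw the knurled brass end cap on top of the egg down, clockwise from above, until it bottoms out, and back it off a quarter turn so that the egg stays free to spin on its spindle. Thread-lock is setting in the cap, so finish while still gripping the cap there, still and without letting go, with the egg upright and the other things on the table left where they are.

Things in the scene. Friction and masses are not known exactly. Their poses are not given: they have to be found in the camera images.
- vise: Grey machine vise on a beech block (185 x 130 x 48 mm), fixed. Origin on the table below the middle of the clamped foot; x along the screw from the crank end (-x) to the fixed jaw (+x), z up. Fixed jaw: face at x = 20 mm, 80 mm wide, top 114 mm up. Flat bed between the jaws at z = 84 mm. The casting ends at x = -120 mm. The crank turns about the line y = 0, z = 76 mm.
- screw_axis (a point): Fixed point on the axis of the vise screw (vise x = -176 mm, y = 0, z = 76 mm): centre of the circle, 48 mm in radius and square to the vise's x axis, along which crank_grip travels. Axes as the vise.
- crank_grip (a point): Where to hold the crank: middle of the free part of its black grip sleeve, on its axis. The sleeve is a round bar 14 mm across, parallel to the vise's x axis, from the crank arm (vise x = -138 mm) out to its free end (x = -202 mm), and spins freely on its pin, so the hand need not turn with it. At its lowest it is 28 mm above the table.
- crank (a joint): Crank angle, rad. 0: grip straight above the axis; grows clockwise seen from the crank end looking to the jaws (grip at vise y = -48 mm sin, z = 76 mm + 48 mm cos), closing the jaw 5 mm per turn. Starts at 0.6 to 5. The jaw has the foot against the fixed jaw at about 9.4; the handle comes up solid at 10.3: firmly gripped. Drag 3 to 5 N at the grip; stays where left.
- jaw: Moving jaw of the vise, 40 x 80 x 33 mm, steel plate in front. Origin in its clamping face, 84 mm above the table (bed height); axes as the vise. The face stands 47.5 mm from the fixed jaw's with the crank at 0; it slides along vise x.
- work: The piece, 0.7 to 1.1 kg: square steel foot 40 x 40 x 34 mm, loose on the vise bed between the jaws; above it a vertical spindle on which a brass egg (68 mm across, from 44 to 134 mm above the origin) spins; end cap on top. Origin: middle of the foot's underside, z up the spindle. The closing jaw pushes the foot against the fixed jaw and squares it up (up to 3 mm, 0.05 rad).
- cap: Knurled round brass end cap, 28 mm across, 30 mm tall (straight sides over the lower 26 mm, low dome with a coin slot), started on the thread of the spindle. Origin: middle of its underside, on the spindle axis, 138 mm above the work's origin when bottomed (222 mm above the table), up to 2 mm higher unscrewed. Grip its sides from above; the egg's crown is right below.
- cap_top (a point): Middle of the cap's domed top, 30 mm above the cap's origin.
- cap_turn (a joint): How far the cap is unscrewed from bottomed, rad: 0 bottomed (hard stop), grows anticlockwise seen from above, 2 mm of height per turn. Starts at 3.2 to 5.6. Drag about 0.03 N m; stays where left. A quarter turn back from the stop is 1.57.
- threadlock_bottle: Small grey bottle, 25 mm across, 72 mm tall, on the table beside the vise. Origin in the middle of its underside. Leave alone.
- marker_a: White marker pen lying on the table beside the vise, 15 x 118 x 17 mm. Leave alone.
- marker_b: Black marker pen lying on the table to the robot's right, 118 mm long. Leave alone.
- coffee_cup: White paper coffee cup with a lid, 85 mm across, 120 mm tall, to the robot's left. Leave alone.
- paint_jar: White paint jar with a black lid, 64 mm across, 75 mm tall, to the robot's left. Leave alone.
- tape_roll: Roll of masking tape lying flat, 96 mm across, 24 mm high, to the robot's right. Leave alone.
- blank_egg: A second, finished brass egg without a cap on a cork ring, 68 mm across, 96 mm tall, far right. Leave alone.
There are look-alikes about, which are no part of the job. Leave any green look-alike of the work alone.

How it is judged:
On the way, in this order (a step that is already met when the one before it is completed fails the run):
1. the jaw grips the foot firmly (contact force between jaw and work above 20 N and angle between work's own z axis and vertical below 0.1 rad), for 0.3 s.
2. the cap is screwed down until it bottoms out (value of joint cap_turn below 0.06 rad and contact force between jaw and work above 20 N), for 0.1 s.
At the end, for the whole second after the job is handed in: Cap bottomed (within 3.5 deg) after the foot was clamped, then a quarter turn (70 to 110 deg) back from its stop, at rest (under 0.1 rad/s) and still gripped by the fingers with over 5 N; jaw pressing on the foot with over 20 N; egg upright (within 5.7 deg) (all of step 1 and value of joint cap_turn between 1.22 and 1.92 rad and contact force between the fingers and cap above 5 N and velocity of joint cap_turn between -0.1 and 0.1 rad/s); the arm keeps its last pose, push and grip.
It fails at once if the egg is tipped over (angle between work's own z axis and vertical above 0.3 rad).
It fails at once if another thing on the table is moved by more than 30 mm (distance of any of threadlock_bottle, marker_a, marker_b, coffee_cup, paint_jar, tape_roll, blank_egg from where it was at the start of the episode above 0.03 m).
It also fails if it takes over 72 s, if anything falls off the work surface, if the arm or the gripper's body presses on something with over 40 N, if the wrist force passes 120 N, or if a joint passes its speed limit or range.

### The arm

A 6-joint arm with a two-finger parallel gripper is mounted at the origin on the work surface. World frame = base frame: x ahead of the robot, y to its left, z up, the work surface at z = 0. Lengths are in m, angles in rad, forces in N, time in s.
With the tool pointing down it reaches from about 0.35 to 0.775 m from the base axis. Payload 5.5 kg.
Tool frame: the origin (TCP) lies between the finger pads; the fingertips stand 11 mm ahead of it and the grasp point (between the pads) lies 8 mm behind it (tips_ahead is the distance from the TCP to the fingertips, in m); z points along the fingers, y is the line along which they close (so a half turn about z gives the same grasp; the last joint's range is limited). The gripper opens to 85 mm and grips with 20 to 120 N. Pads are 22 mm wide; open, the fingers measure 114 mm over their backs; the gripper's body (76 mm by 85 mm) begins 54 mm behind the grasp point. The pads swing forward as they close: fully open they stand 13 mm farther back than shut.
Start: joints at [-1.432, 0.313, 0.046, 1.304, 0, 1.431], TCP at [0.158, -0.553, 0.242] pointing down, gripper open.
Joint ranges: [-2.76, 2.76], [-0.86, 1.69], [-1.03, 1.26], [-2.2, 2.34], [-1.47, 1.5], [-3.14, 3.14]. Speed limits (rad/s): [2.57, 2.57, 3.14, 3.14, 3.14, 3.14].

### API

Orientations are given as a unit quaternion [w, x, y, z].
In Python, from workcell import * gives the robot as it stands. The module is installed in compiled form; this text tells all that it offers.
- The arm moves only by the tool jog_arm, never from a script. Its argument "moves" is a list of rows, each an object with "fingers": the closure, from 0 (fully open) to 1 (shut); "slide": the shift along the tool's x, y, z in mm, a list of three; "angular": the turn, a rotation vector about the tool's x, y, z in degrees, a list of three. A call has 1 to 10 rows; each row is the pose to reach, as a shift and turn from the pose commanded when the call began, along the tool's axes at that moment; what a row does not reach only later rows make up. A row lasts 1/12 s, in which the tool goes at most 41.7 mm and 7.16 degrees, less where a joint would pass 70% of its speed; a pose out of reach is approached as far as the arm can. A call with a gripper value outside its range is refused whole. The fingers move at their own pace and stop on an object; "squeeze" is the grip in N (left out, the last holds). Time passes only in rows, so rows that repeat a pose let the fingers close. It gives the time, the measured TCP pose, the force, the opening and the grip force at its end, in the units of the state.
- get_state(): the state, without advancing time (a new reading comes with each control period).
- read_camera(name): name is "side" or "top"; returns a dict with "color" (480x640x3 uint8, red, green, blue), "fovy" (degrees; the focal length in pixels is half the picture's height over the tangent of half this angle, whatever the lens; pixels are square), "cx", "cy" (the principal point, pixels), "world_from_camera" (4x4, takes a point from camera to world coordinates). Camera axes: x right, y down, z forward; pixel columns grow to the right and rows downward; lengths in m; the calibration is good to about 2 mm. A picture is of the moment at which its call begins. There is no depth.
- hand_in(): hands the job in; it is judged then, once.
Trained networks look in a picture, given as the dict that the camera call returned (one of the last four; its "shot" number tells which), for a name from the list of things; names that differ only in an ending like _2 or _b are one class to them, and where a whole thing is asked for, a point or a joint stands for the part that bears it (a point fixed in the world has none). Each returns a list of dicts, best first, with "p" (0 to 1); they miss things now and then, are a little off and sometimes report something else, mostly with a low value. They report only what shows in the picture. A call takes as long as a camera call. They do not tell look-alikes from the thing itself.
- look_for(target, picture): "point" ([column, row] in pixels, amid what is visible of it).
- tip_of(target, picture): "point" ([column, row] in pixels: a listed point, or the origin of a listed thing).
The state is a dict: "clock": time; "joint_pos": joint angles; "qvel": joint speeds; "tau": joint torques, N m; "tcp_pos": TCP position; "orientation": TCP orientation; "wrist_force": force on the tool from outside, world axes, zero at the start; "ft_torque": the same for the moment, N m; "finger_gap": finger opening in m; "grip_force": force on a finger pad.
Only numpy, scipy, OpenCV 4.12 (cv2) and the standard library are available. Lean on these libraries where they do the work, as an engineer would, in place of code of your own. Each camera call takes 0.05 s, during which the arm holds its last target. There are 200 camera calls.

## Working session

There is one attempt and no reset: what is moved stays moved. The work goes in short steps, Python scripts to look and compute and a tool call to move; the robot and the scene stay as the last step left them, time stands still between calls to the robot, and variables do not carry over. Pictures are saved under pics/ and viewed, at most 10 in all, crops included, and the job is handed in when it is done.

Besides the shell and the picture viewer there is one more tool, called after "Request:" by a JSON object that holds its "fn" and its "kwargs", one argument or row to a line. jog_arm: Moves the arm, as the interface text tells. Its arguments: {"type":"object","properties":{"moves":{"type":"array","items":{"type":"object","properties":{"fingers":{"type":"number"},"slide":{"type":"array","items":{"type":"number"}},"angular":{"type":"array","items":{"type":"number"}}}}},"squeeze":{"type":"number"}},"required":["moves"]}

```bash
mkdir -p pics; cat > h.py <<'E'
from workcell import *
import numpy as np, cv2
from scipy.spatial.transform import Rotation as R
def ray(p,px):
    f=240/np.tan(np.radians(p["fovy"])/2);T=np.array(p["world_from_camera"])
    d=T[:3,:3]@np.array([(px[0]-p["cx"])/f,(px[1]-p["cy"])/f,1]);return T[:3,3],d/np.linalg.norm(d)
def atz(p,px,z):
    o,d=ray(p,px);return o+d*(z-o[2])/d[2]
def tri(a,b):
    (o1,d1),(o2,d2)=a,b
    s=np.linalg.lstsq(np.stack([d1,-d2],1),o2-o1,rcond=None)[0]
    p,q=o1+s[0]*d1,o2+s[1]*d2
    return (p+q)/2,np.linalg.norm(p-q)
def proj(p,X):
    f=240/np.tan(np.radians(p["fovy"])/2);c=np.linalg.inv(np.array(p["world_from_camera"]))@np.r_[X,1]
    return np.array([f*c[0]/c[2]+p["cx"],f*c[1]/c[2]+p["cy"]])
def save(p,n): cv2.imwrite("pics/"+n,p["color"][:,:,::-1])
E
python3 - <<'E'
from h import *
np.set_printoptions(precision=3,suppress=True)
s=get_state();print(s["clock"],s["tcp_pos"],s["orientation"])
P={n:read_camera(n) for n in("side","top")}
for n,p in P.items():
    save(p,n+"0.png");print(n,p["fovy"],np.array(p["world_from_camera"]))
    for t in("cap_top","crank_grip","vise","work","jaw","cap","screw_axis"):
        print(n,t,[(np.round(d["point"]),round(d["p"],2)) for d in tip_of(t,p)[:4]])
E
```

```text
0.0 [ 0.158 -0.552  0.241] [-0.001  0.99   0.139 -0.   ]
side 43.00411302443424 [[-0.686 -0.528  0.501 -0.051]
 [-0.728  0.489 -0.481  0.591]
 [ 0.009 -0.695 -0.719  1.057]
 [ 0.     0.     0.     1.   ]]
side cap_top [(array([275., 228.]), 0.68), (array([181., 270.]), 0.5)]
side crank_grip [(array([188., 366.]), 0.67), (array([217., 270.]), 0.58), (array([277., 237.]), 0.34), (array([301., 272.]), 0.34)]
side vise [(array([284., 311.]), 0.73), (array([279., 242.]), 0.72)]
side work [(array([280., 286.]), 0.91), (array([190., 319.]), 0.9)]
side jaw [(array([270., 282.]), 0.85)]
side cap [(array([278., 239.]), 0.81), (array([184., 275.]), 0.69)]
side screw_axis [(array([221., 248.]), 0.62)]
top 51.38136376193555 [[ 0.017 -0.998  0.067  0.483]
 [-1.    -0.015  0.022 -0.017]
 [-0.02  -0.067 -0.998  1.159]
 [ 0.     0.     0.     1.   ]]
top cap_top [(array([276., 203.]), 0.61), (array([206., 150.]), 0.59)]
top crank_grip [(array([268., 144.]), 0.7), (array([276., 137.]), 0.61), (array([460., 205.]), 0.16)]
top vise [(array([284., 220.]), 0.85)]
top work [(array([222., 171.]), 0.63)]
top jaw [(array([283., 205.]), 0.86), (array([246., 243.]), 0.58)]
top cap [(array([206., 155.]), 0.49), (array([281., 206.]), 0.45), (array([267., 142.]), 0.31)]
top screw_axis [(array([274., 136.]), 0.75)]
```

View pics/side0.png

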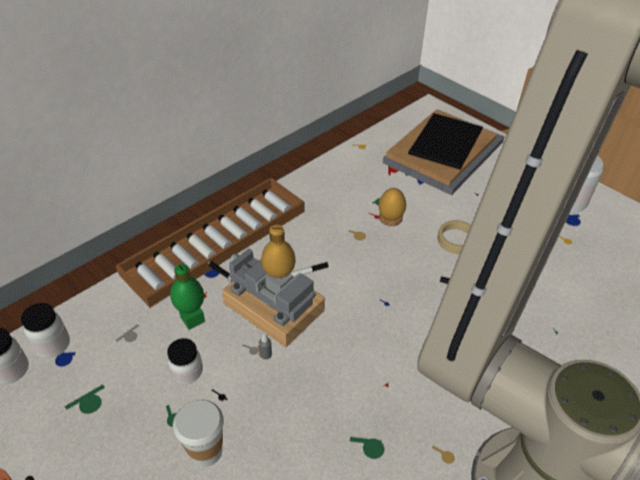

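View pics/top0.png

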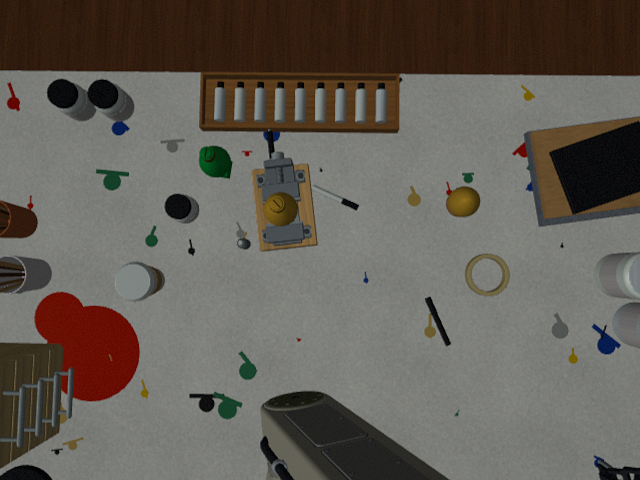

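The side view shows the real work at about (278,255), the crank at (217,268) pointing at the wall, and a green look-alike at (187,295). In the top view the cap is at (278,205), the grip at (268,142), and the fixed jaw faces the robot.

```bash
python3 - <<'E'
from h import *
np.set_printoptions(precision=4,suppress=True)
S,T=read_camera("side"),read_camera("top")
def best(t,p,g):
    c=[np.array(d["point"]) for d in tip_of(t,p)]
    return min(c,key=lambda q:np.linalg.norm(q-g)) if c else None
pt={}
for t,gs,gt in(("cap_top",(275,228),(277,203)),("cap",(278,239),(281,206)),("crank_grip",(217,270),(268,144)),("screw_axis",(221,248),(274,136)),("jaw",(270,282),(283,205))):
    a,b=best(t,S,np.array(gs)),best(t,T,np.array(gt));print(t,a,b,*tri(ray(S,a),ray(T,b)))
# block top-face corners from top image
for c in((252,170),(308,163),(316,243),(260,250)): print(c,atz(T,c,.048))
cr=lambda p,x,y,w,h,k:cv2.resize(p["color"][y:y+h,x:x+w,::-1],None,fx=k,fy=k,interpolation=cv2.INTER_CUBIC)
a=cr(S,195,215,140,130,4.4);b=cr(T,240,120,90,140,4.08)
h=min(a.shape[0],b.shape[0]);im=np.hstack([a[:h,:430],b[:h]]);print(im.shape);cv2.imwrite("pics/z1.png",im)
E
```

```text
cap_top [274.5 230. ] [276.1 203.3] [0.6037 0.0769 0.2476] 0.00021911456757991548
cap [277.1 239.4] [278.7 202.8] [0.6065 0.0731 0.2183] 0.005331777248588983
crank_grip [216.7 268.6] [270.3 143.4] [0.7714 0.1161 0.0313] 0.001989929338889257
screw_axis [217.8 251.1] [275.3 135.4] [0.7796 0.101  0.0713] 0.0027704560214982517
jaw [269.4 279.9] [282.4 200.1] [0.6313 0.079  0.0822] 0.003534567114088219
(252, 170) [0.7049 0.1535 0.048 ]
(308, 163) [0.7225 0.0272 0.048 ]
(316, 243) [0.542  0.0062 0.048 ]
(260, 250) [0.5244 0.131  0.048 ]
(571, 797, 3)
```

View pics/z1.png

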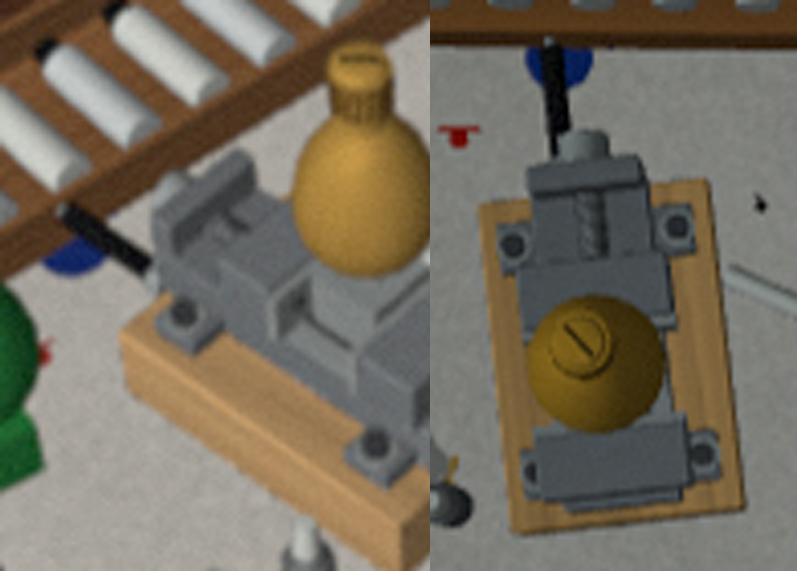

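```bash
cat >> h.py <<'E'
np.set_printoptions(precision=4,suppress=True)
def go(pos,yaw,tilt=0,cur=None):
    """slide(mm)/angular(deg) to a tool-down pose; yaw(deg)=direction of tool x; tilt about tool y"""
    s=get_state();q=np.array(s["orientation"]);C=R.from_quat(np.r_[q[1:],q[0]]);p=np.array(s["tcp_pos"])
    if cur: p,C=cur
    G=R.from_euler("z",yaw,degrees=True)*R.from_euler("x",180,degrees=True)*R.from_euler("y",tilt,degrees=True)
    print("slide",np.round(C.inv().apply(np.array(pos)-p)*1000,1),"ang",np.round((C.inv()*G).as_rotvec(degrees=True),1))
    return np.array(pos),G
E
python3 - <<'E'
from h import *
c=go((.35,-.40,.34),76)
c=go((.56,-.15,.34),136,0,c)
c=go((.755,.094,.30),186.8,0,c)
E
```

```text
slide [226.4 -94.2 -97.7] ang [  0.   0. -60.]
slide [293.4 143.3   0. ] ang [ -0.   0. -60.]
slide [ 29.2 311.   40. ] ang [  0.    0.  -50.8]
```

Request:
{"fn": "jog_arm", "kwargs": {
  "moves": [
    {"slide": [40,0,-97],"angular": [0,0,-7],"fingers": 0},
    {"slide": [60,-20,-97],"angular": [0,0,-14],"fingers": 0},
    {"slide": [80,-35,-97],"angular": [0,0,-21],"fingers": 0},
    {"slide": [226,-94,-97],"angular": [0,0,-60],"fingers": 0},
    {"slide": [226,-94,-97],"angular": [0,0,-60],"fingers": 0},
    {"slide": [226,-94,-97],"angular": [0,0,-60],"fingers": 0},
    {"slide": [226,-94,-97],"angular": [0,0,-60],"fingers": 0},
    {"slide": [226,-94,-97],"angular": [0,0,-60],"fingers": 0},
    {"slide": [226,-94,-97],"angular": [0,0,-60],"fingers": 0},
    {"slide": [226,-94,-97],"angular": [0,0,-60],"fingers": 0}
  ]
}}

```text
clock: 2.23
tcp_pos: [0.3506, -0.3994, 0.3395]
orientation: [0.0, 0.787, 0.617, -0.0]
wrist_force: [0.3, 0.5, 0.5]
finger_gap: 0.0855
grip_force: 0.0
```

Request:
{"fn": "jog_arm", "kwargs": {
  "moves": [
    {"slide": [293,143,0],"angular": [0,0,-60],"fingers": 0},
    {"slide": [293,143,0],"angular": [0,0,-60],"fingers": 0},
    {"slide": [293,143,0],"angular": [0,0,-60],"fingers": 0},
    {"slide": [293,143,0],"angular": [0,0,-60],"fingers": 0},
    {"slide": [293,143,0],"angular": [0,0,-60],"fingers": 0},
    {"slide": [293,143,0],"angular": [0,0,-60],"fingers": 0},
    {"slide": [293,143,0],"angular": [0,0,-60],"fingers": 0},
    {"slide": [293,143,0],"angular": [0,0,-60],"fingers": 0},
    {"slide": [293,143,0],"angular": [0,0,-60],"fingers": 0},
    {"slide": [293,143,0],"angular": [0,0,-60],"fingers": 0}
  ]
}}

```text
clock: 3.07
tcp_pos: [0.5603, -0.1494, 0.3387]
orientation: [-0.0, 0.374, 0.927, -0.0]
wrist_force: [1.0, 0.1, -0.0]
finger_gap: 0.0855
grip_force: 0.0
```

Request:
{"fn": "jog_arm", "kwargs": {
  "moves": [
    {"slide": [29,311,40],"angular": [0,0,-50],"fingers": 0},
    {"slide": [29,311,40],"angular": [0,0,-50],"fingers": 0},
    {"slide": [29,311,40],"angular": [0,0,-50],"fingers": 0},
    {"slide": [29,311,40],"angular": [0,0,-50],"fingers": 0},
    {"slide": [29,311,40],"angular": [0,0,-50],"fingers": 0},
    {"slide": [29,311,40],"angular": [0,0,-50],"fingers": 0},
    {"slide": [29,311,40],"angular": [0,0,-50],"fingers": 0},
    {"slide": [29,311,40],"angular": [0,0,-50],"fingers": 0},
    {"slide": [29,311,40],"angular": [0,0,-50],"fingers": 0},
    {"slide": [29,311,40],"angular": [0,0,-50],"fingers": 0}
  ]
}}

```text
clock: 3.9
tcp_pos: [0.7551, 0.0926, 0.2967]
orientation: [-0.002, -0.051, 0.999, -0.0]
wrist_force: [0.6, 0.2, -0.4]
finger_gap: 0.0852
grip_force: 0.0
```

```bash
python3 - <<'E'
from h import *
s=get_state();print(s["clock"],s["tcp_pos"],s["orientation"],s["joint_pos"],s["wrist_force"])
S=read_camera("side");save(S,"s1.png");go((.764,.112,.16),186.8)
E
```

```text
3.9 [0.7551 0.0926 0.2967] [-0.0015 -0.0508  0.9987 -0.0002] [ 0.0169  0.777   0.9456  1.7424 -0.0006 -0.0847] [ 0.6311  0.2311 -0.4095]
slide [-11.5  19.5 138.2] ang [-0.  -0.1 -1. ]
```

View pics/s1.png

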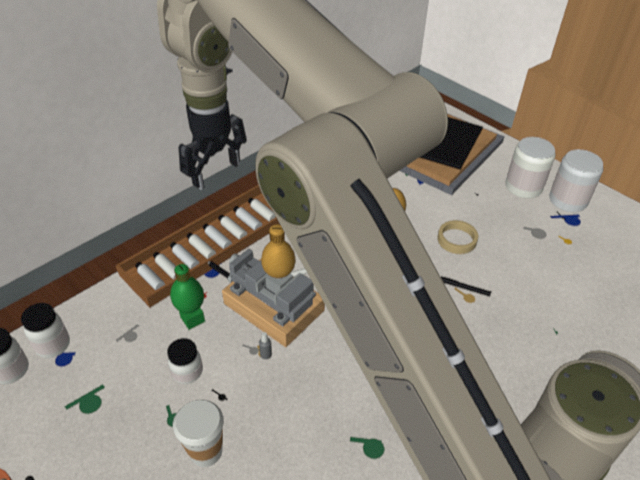

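The hand is above the crank, with the forearm well clear of the egg. I'll descend around the grip, which is low at about 2.75 rad.

Request:
{"fn": "jog_arm", "kwargs": {
  "moves": [
    {"slide": [-7,20,40],"angular": [0,0,-1],"fingers": 0},
    {"slide": [-7,20,80],"angular": [0,0,-1],"fingers": 0},
    {"slide": [-7,20,115],"angular": [0,0,-1],"fingers": 0},
    {"slide": [-7,20,145],"angular": [0,0,-1],"fingers": 0},
    {"slide": [-7,20,170],"angular": [0,0,-1],"fingers": 0},
    {"slide": [-7,20,170],"angular": [0,0,-1],"fingers": 0}
  ]
}}

```text
clock: 4.45
tcp_pos: [0.7554, 0.1107, 0.124]
orientation: [-0.005, -0.059, 0.998, -0.0]
wrist_force: [-0.8, -0.3, -1.1]
finger_gap: 0.0854
grip_force: 0.0
```

```bash
python3 - <<'E'
from h import *
s=get_state();print(s["clock"],s["tcp_pos"],s["orientation"],s["joint_pos"],s["wrist_force"])
S,T=read_camera("side"),read_camera("top")
for p in(S,T):
    print([(d["point"],d["p"]) for d in tip_of("crank_grip",p)[:3]],proj(p,(.7714,.1161,.0313)),proj(p,s["tcp_pos"]))
cr=lambda p,x,y,w,h,k:cv2.resize(p["color"][y:y+h,x:x+w,::-1],None,fx=k,fy=k,interpolation=cv2.INTER_CUBIC)
cv2.imwrite("pics/z2.png",np.hstack([cr(S,150,120,140,190,3),cr(T,230,70,110,190,3)]))
E
```

```text
4.45 [0.7554 0.1107 0.124 ] [-0.0048 -0.0585  0.9983 -0.0002] [ 0.0408  0.752   0.4758  1.3041 -0.0005 -0.0764] [-0.7905 -0.328  -1.1092]
[([218.4, 270.3], 0.79), ([186.9, 371.6], 0.44)] [217.1379 268.6723] [218.9232 242.4865]
[([269.1, 142.7], 0.48)] [270.0204 143.0553] [267.477  139.4525]
```

View pics/z2.png

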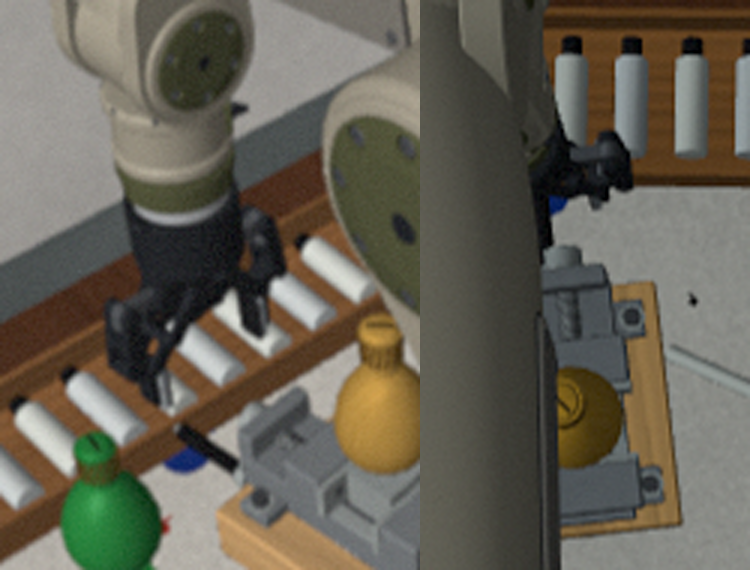

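The open hand straddles the grip: in the side view the fingers are above the sleeve, which is at (218,270). I'll lower the last 100 mm.

Request:
{"fn": "jog_arm", "kwargs": {
  "moves": [
    {"slide": [-3,2,30],"fingers": 0},
    {"slide": [-3,2,60],"fingers": 0},
    {"slide": [-3,2,85],"fingers": 0},
    {"slide": [-3,2,98],"fingers": 0},
    {"slide": [-3,2,98],"fingers": 0},
    {"slide": [-3,2,98],"fingers": 0}
  ]
}}

```text
schema error: expected keys fingers, slide, angular
```

```bash
python3 - <<'E'
from h import *
s=get_state();print(s["clock"],s["tcp_pos"],s["orientation"],s["joint_pos"],s["wrist_force"])
S=read_camera("side")
print([(d["point"],d["p"]) for d in tip_of("crank_grip",S)[:3]],proj(S,(.7714,.1161,.0313)),proj(S,s["tcp_pos"]))
E
```

```text
4.65 [0.7609 0.1124 0.1332] [ 0.0025 -0.0597  0.9982 -0.0002] [ 0.0425  0.7481  0.4909  1.3087 -0.0002 -0.077 ] [0.4586 1.4965 1.2477]
[([218.3, 269.4], 0.6)] [217.1379 268.6723] [216.2823 238.49  ]
```

Request:
{"fn": "jog_arm", "kwargs": {
  "moves": [
    {"slide": [0,2,30],"angular": [0,0,0],"fingers": 0},
    {"slide": [0,2,60],"angular": [0,0,0],"fingers": 0},
    {"slide": [0,2,85],"angular": [0,0,0],"fingers": 0},
    {"slide": [0,2,98],"angular": [0,0,0],"fingers": 0},
    {"slide": [0,2,104],"angular": [0,0,0],"fingers": 0},
    {"slide": [0,2,104],"angular": [0,0,0],"fingers": 0},
    {"slide": [0,2,104],"angular": [0,0,0],"fingers": 0}
  ]
}}

```text
clock: 5.33
tcp_pos: [0.7605, 0.1157, 0.027]
orientation: [0.001, -0.061, 0.998, -0.0]
wrist_force: [0.1, 0.2, 0.3]
finger_gap: 0.0859
grip_force: 0.0
```

Request:
{"fn": "jog_arm", "kwargs": {
  "squeeze": 40,
  "moves": [
    {"slide": [0,0,0],"angular": [0,0,0],"fingers": 0.5},
    {"slide": [0,0,0],"angular": [0,0,0],"fingers": 0.8},
    {"slide": [0,0,0],"angular": [0,0,0],"fingers": 1},
    {"slide": [0,0,0],"angular": [0,0,0],"fingers": 1},
    {"slide": [0,0,0],"angular": [0,0,0],"fingers": 1},
    {"slide": [0,0,0],"angular": [0,0,0],"fingers": 1},
    {"slide": [0,0,0],"angular": [0,0,0],"fingers": 1},
    {"slide": [0,0,0],"angular": [0,0,0],"fingers": 1}
  ]
}}

```text
clock: 6.0
tcp_pos: [0.7596, 0.115, 0.0258]
orientation: [0.0, -0.061, 0.998, -0.001]
wrist_force: [-0.4, -3.0, 3.7]
finger_gap: 0.0124
grip_force: 39.0
```

```bash
python3 - <<'E'
from h import *
s=get_state();print(s["clock"],s["tcp_pos"],s["orientation"],s["joint_pos"],s["wrist_force"],s["finger_gap"],s["grip_force"])
S=read_camera("side")
print([(d["point"],d["p"]) for d in tip_of("crank_grip",S)[:3]],proj(S,s["tcp_pos"]))
E
```

```text
6.0 [0.7596 0.115  0.0258] [ 0.0003 -0.0606  0.9982 -0.0005] [ 0.0463  0.8055  0.3329  1.0976 -0.0011 -0.0749] [-0.4496 -3.0345  3.6592] 0.012385642653399701 39.02089834213257
[([216.5, 272.3], 0.55)] [220.9452 272.9063]
```

```bash
cat > tab.py <<'E'
import sys,numpy as np
a,b,n=map(float,sys.argv[1:4])
for t in np.linspace(a,b,int(n)+1)[1:]: print(round(t,2),[0,round(48*(np.sin(t)-np.sin(a)),1),round(-48*(np.cos(t)-np.cos(a)),1)])
E
python3 tab.py 2.7 3.8 10; python3 tab.py 3.8 5.3 10
```

```text
2.81 [0, np.float64(-4.9), np.float64(2.0)]
2.92 [0, np.float64(-10.0), np.float64(3.4)]
3.03 [0, np.float64(-15.2), np.float64(4.3)]
3.14 [0, np.float64(-20.4), np.float64(4.6)]
3.25 [0, np.float64(-25.7), np.float64(4.3)]
3.36 [0, np.float64(-30.9), np.float64(3.5)]
3.47 [0, np.float64(-36.0), np.float64(2.0)]
3.58 [0, np.float64(-40.9), np.float64(0.1)]
3.69 [0, np.float64(-45.5), np.float64(-2.4)]
3.8 [0, np.float64(-49.9), np.float64(-5.4)]
3.95 [0, np.float64(-5.3), np.float64(-4.8)]
4.1 [0, np.float64(-9.9), np.float64(-10.4)]
4.25 [0, np.float64(-13.6), np.float64(-16.6)]
4.4 [0, np.float64(-16.3), np.float64(-23.2)]
4.55 [0, np.float64(-18.0), np.float64(-30.2)]
4.7 [0, np.float64(-18.6), np.float64(-37.4)]
4.85 [0, np.float64(-18.2), np.float64(-44.6)]
5.0 [0, np.float64(-16.7), np.float64(-51.6)]
5.15 [0, np.float64(-14.1), np.float64(-58.3)]
5.3 [0, np.float64(-10.6), np.float64(-64.6)]
```

Request:
{"fn": "jog_arm", "kwargs": {
  "moves": [
    {"slide": [0,-5,2],"angular": [0,0,0],"fingers": 1},
    {"slide": [0,-10,3.5],"angular": [0,0,0],"fingers": 1},
    {"slide": [0,-15,4.5],"angular": [0,0,0],"fingers": 1},
    {"slide": [0,-20.5,4.5],"angular": [0,0,0],"fingers": 1},
    {"slide": [0,-25.5,4.5],"angular": [0,0,0],"fingers": 1},
    {"slide": [0,-31,3.5],"angular": [0,0,0],"fingers": 1},
    {"slide": [0,-36,2],"angular": [0,0,0],"fingers": 1},
    {"slide": [0,-41,0],"angular": [0,0,0],"fingers": 1},
    {"slide": [0,-45.5,-2.5],"angular": [0,0,0],"fingers": 1},
    {"slide": [0,-50,-5.5],"angular": [0,0,0],"fingers": 1}
  ]
}}

```text
clock: 6.93
tcp_pos: [0.7654, 0.0692, 0.0309]
orientation: [0.0, -0.062, 0.998, 0.003]
wrist_force: [-0.2, 7.6, 1.8]
finger_gap: 0.0127
grip_force: 39.0
```

```bash
python3 - <<'E'
from h import *
S=read_camera("side")
s=get_state();print(s["clock"],s["tcp_pos"],s["orientation"],s["wrist_force"],s["finger_gap"],s["grip_force"])
print([(d["point"],d["p"]) for d in tip_of("crank_grip",S)[:3]],proj(S,s["tcp_pos"]))
E
```

```text
6.9833 [0.7656 0.0682 0.0317] [ 0.0005 -0.0615  0.9981  0.0023] [-1.7917  5.6538  2.6169] 0.012656872700847057 39.060110449790955
[([231.6, 258.0], 0.43)] [235.5026 259.3941]
```

Request:
{"fn": "jog_arm", "kwargs": {
  "moves": [
    {"slide": [0,-5.5,-5],"angular": [0,0,0],"fingers": 1},
    {"slide": [0,-10,-10.5],"angular": [0,0,0],"fingers": 1},
    {"slide": [0,-13.5,-16.5],"angular": [0,0,0],"fingers": 1},
    {"slide": [0,-16.5,-23],"angular": [0,0,0],"fingers": 1},
    {"slide": [0,-18,-30],"angular": [0,0,0],"fingers": 1},
    {"slide": [0,-18.5,-37.5],"angular": [0,0,0],"fingers": 1},
    {"slide": [0,-18,-44.5],"angular": [0,0,0],"fingers": 1},
    {"slide": [0,-16.5,-51.5],"angular": [0,0,0],"fingers": 1},
    {"slide": [0,-14,-58.5],"angular": [0,0,0],"fingers": 1},
    {"slide": [0,-10.5,-64.5],"angular": [0,0,0],"fingers": 1}
  ]
}}

```text
clock: 7.87
tcp_pos: [0.7671, 0.0557, 0.0948]
orientation: [0.0, -0.061, 0.998, -0.0]
wrist_force: [5.1, 1.0, -7.0]
finger_gap: 0.0127
grip_force: 39.0
```

```bash
python3 tab.py 5.3 6.8 10; python3 - <<'E'
from h import *
S=read_camera("side")
s=get_state();print(s["clock"],s["tcp_pos"],s["orientation"],s["wrist_force"],s["finger_gap"],s["grip_force"])
print([(d["point"],d["p"]) for d in tip_of("crank_grip",S)[:3]],proj(S,s["tcp_pos"]))
E
```

```text
5.45 [0, np.float64(4.4), np.float64(-5.7)]
5.6 [0, np.float64(9.6), np.float64(-10.6)]
5.75 [0, np.float64(15.6), np.float64(-14.7)]
5.9 [0, np.float64(22.0), np.float64(-17.9)]
6.05 [0, np.float64(28.9), np.float64(-20.1)]
6.2 [0, np.float64(36.0), np.float64(-21.2)]
6.35 [0, np.float64(43.2), np.float64(-21.3)]
6.5 [0, np.float64(50.3), np.float64(-20.3)]
6.65 [0, np.float64(57.2), np.float64(-18.2)]
6.8 [0, np.float64(63.7), np.float64(-15.1)]
7.9167 [0.767  0.0567 0.0964] [ 0.0005 -0.0611  0.9981  0.0003] [ 1.3801  1.3988 -3.4679] 0.012264297330198346 39.20477092266083
[([233.1, 233.1], 0.67), ([206.3, 453.3], 0.31)] [236.6331 236.7055]
```

Request:
{"fn": "jog_arm", "kwargs": {
  "moves": [
    {"slide": [0,4.5,-5.5],"angular": [0,0,0],"fingers": 1},
    {"slide": [0,9.5,-10.5],"angular": [0,0,0],"fingers": 1},
    {"slide": [0,15.5,-14.5],"angular": [0,0,0],"fingers": 1},
    {"slide": [0,22,-18],"angular": [0,0,0],"fingers": 1},
    {"slide": [0,29,-20],"angular": [0,0,0],"fingers": 1},
    {"slide": [0,36,-21],"angular": [0,0,0],"fingers": 1},
    {"slide": [0,43,-21.5],"angular": [0,0,0],"fingers": 1},
    {"slide": [0,50.5,-20.5],"angular": [0,0,0],"fingers": 1},
    {"slide": [0,57,-18],"angular": [0,0,0],"fingers": 1},
    {"slide": [0,63.5,-15],"angular": [0,0,0],"fingers": 1}
  ]
}}

```text
clock: 8.8
tcp_pos: [0.7592, 0.1184, 0.1128]
orientation: [0.001, -0.06, 0.998, -0.0]
wrist_force: [-1.5, -1.8, 6.8]
finger_gap: 0.012
grip_force: 40.5
```

```bash
python3 tab.py 6.8 8.3 10;python3 tab.py 8.3 9.5 10; python3 - <<'E'
from h import *
S=read_camera("side")
s=get_state();print(s["clock"],s["tcp_pos"],s["orientation"],s["wrist_force"],s["finger_gap"],s["grip_force"])
print([(d["point"],d["p"]) for d in tip_of("crank_grip",S)[:3]],proj(S,s["tcp_pos"]))
E
```

```text
6.95 [0, np.float64(6.0), np.float64(4.0)]
7.1 [0, np.float64(11.3), np.float64(8.9)]
7.25 [0, np.float64(15.8), np.float64(14.5)]
7.4 [0, np.float64(19.4), np.float64(20.7)]
7.55 [0, np.float64(22.1), np.float64(27.4)]
7.7 [0, np.float64(23.7), np.float64(34.4)]
7.85 [0, np.float64(24.3), np.float64(41.5)]
8.0 [0, np.float64(23.8), np.float64(48.7)]
8.15 [0, np.float64(22.2), np.float64(55.7)]
8.3 [0, np.float64(19.6), np.float64(62.4)]
8.42 [0, np.float64(-2.8), np.float64(5.0)]
8.54 [0, np.float64(-6.2), np.float64(9.7)]
8.66 [0, np.float64(-10.1), np.float64(13.9)]
8.78 [0, np.float64(-14.5), np.float64(17.7)]
8.9 [0, np.float64(-19.3), np.float64(20.8)]
9.02 [0, np.float64(-24.4), np.float64(23.4)]
9.14 [0, np.float64(-29.8), np.float64(25.4)]
9.26 [0, np.float64(-35.4), np.float64(26.6)]
9.38 [0, np.float64(-41.2), np.float64(27.2)]
9.5 [0, np.float64(-46.9), np.float64(27.2)]
8.85 [0.7589 0.1204 0.1118] [ 0.0008 -0.0612  0.9981  0.0004] [0.81   1.9593 5.4671] 0.012628127278929169 40.333192348480225
[([209.8, 244.3], 0.65)] [214.936  247.7901]
```

Request:
{"fn": "jog_arm", "kwargs": {
  "moves": [
    {"slide": [0,6,4],"angular": [0,0,0],"fingers": 1},
    {"slide": [0,11.5,9],"angular": [0,0,0],"fingers": 1},
    {"slide": [0,16,14.5],"angular": [0,0,0],"fingers": 1},
    {"slide": [0,19.5,20.5],"angular": [0,0,0],"fingers": 1},
    {"slide": [0,22,27.5],"angular": [0,0,0],"fingers": 1},
    {"slide": [0,23.5,34.5],"angular": [0,0,0],"fingers": 1},
    {"slide": [0,24.5,41.5],"angular": [0,0,0],"fingers": 1},
    {"slide": [0,24,48.5],"angular": [0,0,0],"fingers": 1},
    {"slide": [0,22,55.5],"angular": [0,0,0],"fingers": 1},
    {"slide": [0,19.5,62.5],"angular": [0,0,0],"fingers": 1}
  ]
}}

```text
clock: 9.73
tcp_pos: [0.7566, 0.1385, 0.047]
orientation: [0.0, -0.061, 0.998, 0.0]
wrist_force: [1.0, 2.4, 3.7]
finger_gap: 0.0124
grip_force: 40.2
```

Request:
{"fn": "jog_arm", "kwargs": {
  "moves": [
    {"slide": [0,-3,5],"angular": [0,0,0],"fingers": 1},
    {"slide": [0,-6,9.5],"angular": [0,0,0],"fingers": 1},
    {"slide": [0,-10,14],"angular": [0,0,0],"fingers": 1},
    {"slide": [0,-14.5,17.5],"angular": [0,0,0],"fingers": 1},
    {"slide": [0,-19.5,21],"angular": [0,0,0],"fingers": 1},
    {"slide": [0,-24.5,23.5],"angular": [0,0,0],"fingers": 1},
    {"slide": [0,-30,25.5],"angular": [0,0,0],"fingers": 1},
    {"slide": [0,-35.5,26.5],"angular": [0,0,0],"fingers": 1},
    {"slide": [0,-41,27],"angular": [0,0,0],"fingers": 1},
    {"slide": [0,-47,27],"angular": [0,0,0],"fingers": 1}
  ]
}}

```text
clock: 10.57
tcp_pos: [0.7626, 0.0914, 0.0222]
orientation: [0.001, -0.061, 0.998, 0.001]
wrist_force: [-1.7, 5.4, 11.7]
finger_gap: 0.0123
grip_force: 40.9
```

```bash
python3 tab.py 9.5 10.5 10; python3 - <<'E'
from h import *
S=read_camera("side")
s=get_state();print(s["clock"],s["tcp_pos"],s["orientation"],s["wrist_force"],s["finger_gap"],s["grip_force"])
print([(d["point"],d["p"]) for d in tip_of("crank_grip",S)[:3]],proj(S,s["tcp_pos"]))
E
```

```text
9.6 [0, np.float64(-4.8), np.float64(-0.6)]
9.7 [0, np.float64(-9.4), np.float64(-1.7)]
9.8 [0, np.float64(-14.0), np.float64(-3.2)]
9.9 [0, np.float64(-18.4), np.float64(-5.2)]
10.0 [0, np.float64(-22.5), np.float64(-7.6)]
10.1 [0, np.float64(-26.4), np.float64(-10.4)]
10.2 [0, np.float64(-30.0), np.float64(-13.6)]
10.3 [0, np.float64(-33.2), np.float64(-17.1)]
10.4 [0, np.float64(-36.1), np.float64(-20.9)]
10.5 [0, np.float64(-38.6), np.float64(-25.0)]
10.6167 [0.7628 0.09   0.0225] [ 0.0007 -0.0603  0.9982  0.0003] [-1.5788  3.3734  7.8824] 0.012663962942164651 40.71748673915863
[([224.2, 266.2], 0.62), ([455.3, 241.4], 0.35)] [229.051  267.5598]
```

Request:
{"fn": "jog_arm", "kwargs": {
  "squeeze": 70,
  "moves": [
    {"slide": [0,-5,-0.5],"angular": [0,0,0],"fingers": 1},
    {"slide": [0,-9.5,-1.5],"angular": [0,0,0],"fingers": 1},
    {"slide": [0,-14,-3],"angular": [0,0,0],"fingers": 1},
    {"slide": [0,-18.5,-5],"angular": [0,0,0],"fingers": 1},
    {"slide": [0,-22.5,-7.5],"angular": [0,0,0],"fingers": 1},
    {"slide": [0,-26.5,-10.5],"angular": [0,0,0],"fingers": 1}
  ]
}}

```text
clock: 11.17
tcp_pos: [0.7655, 0.0679, 0.0318]
orientation: [0.0, -0.062, 0.998, 0.003]
wrist_force: [1.3, 12.8, 2.9]
finger_gap: 0.012
grip_force: 68.2
```

Request:
{"fn": "jog_arm", "kwargs": {
  "moves": [
    {"slide": [0,-3.5,-3],"angular": [0,0,0],"fingers": 1},
    {"slide": [0,-5,-5],"angular": [0,0,0],"fingers": 1},
    {"slide": [0,-6.5,-6.5],"angular": [0,0,0],"fingers": 1},
    {"slide": [0,-6.5,-6.5],"angular": [0,0,0],"fingers": 1}
  ]
}}

```text
clock: 11.5
tcp_pos: [0.7663, 0.0615, 0.0376]
orientation: [0.0, -0.062, 0.998, 0.003]
wrist_force: [1.5, 10.4, 2.4]
finger_gap: 0.0117
grip_force: 68.5
```

Request:
{"fn": "jog_arm", "kwargs": {
  "moves": [
    {"slide": [0,-1.5,-2],"angular": [0,0,0],"fingers": 1},
    {"slide": [0,-3,-4],"angular": [0,0,0],"fingers": 1},
    {"slide": [0,-3,-4],"angular": [0,0,0],"fingers": 1}
  ]
}}

```text
clock: 11.75
tcp_pos: [0.7666, 0.0591, 0.0405]
orientation: [0.0, -0.062, 0.998, 0.003]
wrist_force: [3.0, 12.3, -1.0]
finger_gap: 0.0118
grip_force: 69.2
```

Request:
{"fn": "jog_arm", "kwargs": {
  "moves": [
    {"slide": [0,-2,-3],"angular": [0,0,0],"fingers": 1},
    {"slide": [0,-3,-5],"angular": [0,0,0],"fingers": 1},
    {"slide": [0,-3,-5],"angular": [0,0,0],"fingers": 1}
  ]
}}

```text
clock: 12.0
tcp_pos: [0.7665, 0.0589, 0.041]
orientation: [-0.001, -0.063, 0.998, 0.006]
wrist_force: [10.9, 20.2, -17.8]
finger_gap: 0.0117
grip_force: 68.9
```

Request:
{"fn": "jog_arm", "kwargs": {
  "moves": [
    {"slide": [0,-1.5,-3],"angular": [0,0,0],"fingers": 1},
    {"slide": [0,-2.5,-6],"angular": [0,0,0],"fingers": 1},
    {"slide": [0,-2.5,-6],"angular": [0,0,0],"fingers": 1}
  ]
}}

```text
clock: 12.25
tcp_pos: [0.7663, 0.0587, 0.0416]
orientation: [-0.003, -0.063, 0.998, 0.007]
wrist_force: [20.0, 26.2, -39.5]
finger_gap: 0.0117
grip_force: 69.3
```

Solid stop reached. I'll relax the push and release.

Request:
{"fn": "jog_arm", "kwargs": {
  "moves": [
    {"slide": [0,0,0],"angular": [0,0,0],"fingers": 1},
    {"slide": [0,0,0],"angular": [0,0,0],"fingers": 1},
    {"slide": [0,2,5],"angular": [0,0,0],"fingers": 1},
    {"slide": [0,4,9],"angular": [0,0,0],"fingers": 1},
    {"slide": [0,4,9],"angular": [0,0,0],"fingers": 0},
    {"slide": [0,4,9],"angular": [0,0,0],"fingers": 0},
    {"slide": [0,4,9],"angular": [0,0,0],"fingers": 0},
    {"slide": [0,4,9],"angular": [0,0,0],"fingers": 0},
    {"slide": [0,4,9],"angular": [0,0,0],"fingers": 0},
    {"slide": [0,4,9],"angular": [0,0,0],"fingers": 0}
  ]
}}

```text
clock: 13.08
tcp_pos: [0.7668, 0.0531, 0.044]
orientation: [0.0, -0.06, 0.998, -0.0]
wrist_force: [0.6, -0.2, 0.2]
finger_gap: 0.0824
grip_force: 0.0
```

Request:
{"fn": "jog_arm", "kwargs": {
  "moves": [
    {"slide": [0,4,-30],"angular": [0,0,0],"fingers": 0},
    {"slide": [0,4,-70],"angular": [0,0,0],"fingers": 0},
    {"slide": [0,4,-110],"angular": [0,0,0],"fingers": 0},
    {"slide": [0,4,-150],"angular": [0,0,0],"fingers": 0},
    {"slide": [0,4,-190],"angular": [0,0,0],"fingers": 0},
    {"slide": [0,4,-230],"angular": [0,0,0],"fingers": 0},
    {"slide": [0,4,-270],"angular": [0,0,0],"fingers": 0},
    {"slide": [0,4,-290],"angular": [0,0,0],"fingers": 0},
    {"slide": [0,4,-290],"angular": [0,0,0],"fingers": 0}
  ]
}}

```text
clock: 13.83
tcp_pos: [0.7605, 0.0576, 0.3312]
orientation: [-0.006, -0.06, 0.998, 0.0]
wrist_force: [1.0, 0.0, -1.7]
finger_gap: 0.0857
grip_force: 0.0
```

```bash
python3 - <<'E'
from h import *
s=get_state();print(s["clock"],s["tcp_pos"],s["orientation"],s["joint_pos"],s["wrist_force"])
S,T=read_camera("side"),read_camera("top")
save(S,"s3.png")
for t in("cap_top","cap","crank_grip"):
    for p in(S,T): print(t,[(np.round(d["point"],1),round(d["p"],2)) for d in tip_of(t,p)[:3]])
E
```

```text
13.8333 [0.7605 0.0576 0.3312] [-0.0061 -0.0605  0.9982  0.0004] [-0.0294  0.8885  1.2606  1.9551 -0.0003 -0.1505] [ 0.9639  0.0109 -1.6537]
cap_top [(array([179.7, 264.7]), 0.73), (array([276.1, 228.4]), 0.52)]
cap_top []
cap [(array([182.5, 275.3]), 0.81), (array([279.9, 239.2]), 0.41)]
cap []
crank_grip [(array([228.4, 263.1]), 0.65), (array([272.3, 281. ]), 0.43)]
crank_grip []
```

View pics/s3.png

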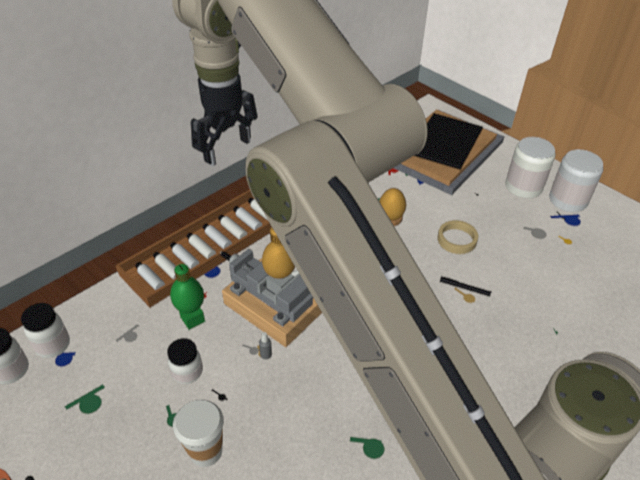

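Crank released. The side view shows the egg upright at (278,255) and nothing disturbed. Next I'll go above the cap, winding the wrist anticlockwise for a long clockwise turn.

```bash
python3 - <<'E'
from h import *
c=go((.65,.07,.33),245)
c=go((.603,.077,.33),300,0,c)
c=go((.603,.077,.29),351,0,c)
E
```

```text
slide [113.3  26.    3.2] ang [ -0.1   0.2 -58. ]
slide [13.5 45.6  0. ] ang [  0.   0. -55.]
slide [ 0. -0. 40.] ang [ -0.   0. -51.]
```

Request:
{"fn": "jog_arm", "kwargs": {
  "moves": [
    {"slide": [20,5,3],"angular": [0,0,-6],"fingers": 0},
    {"slide": [45,10,3],"angular": [0,0,-12],"fingers": 0},
    {"slide": [75,18,3],"angular": [0,0,-19],"fingers": 0},
    {"slide": [113,26,3],"angular": [0,0,-58],"fingers": 0},
    {"slide": [113,26,3],"angular": [0,0,-58],"fingers": 0},
    {"slide": [113,26,3],"angular": [0,0,-58],"fingers": 0},
    {"slide": [113,26,3],"angular": [0,0,-58],"fingers": 0},
    {"slide": [113,26,3],"angular": [0,0,-58],"fingers": 0},
    {"slide": [113,26,3],"angular": [0,0,-58],"fingers": 0},
    {"slide": [113,26,3],"angular": [0,0,-58],"fingers": 0}
  ]
}}

```text
clock: 15.07
tcp_pos: [0.6499, 0.0702, 0.3305]
orientation: [0.001, -0.538, 0.843, -0.001]
wrist_force: [-0.0, 0.3, -0.7]
finger_gap: 0.0854
grip_force: 0.0
```

Request:
{"fn": "jog_arm", "kwargs": {
  "moves": [
    {"slide": [13.5,45.5,0],"angular": [0,0,-55],"fingers": 0},
    {"slide": [13.5,45.5,0],"angular": [0,0,-55],"fingers": 0},
    {"slide": [13.5,45.5,0],"angular": [0,0,-55],"fingers": 0},
    {"slide": [13.5,45.5,0],"angular": [0,0,-55],"fingers": 0},
    {"slide": [13.5,45.5,0],"angular": [0,0,-55],"fingers": 0},
    {"slide": [13.5,45.5,0],"angular": [0,0,-55],"fingers": 0},
    {"slide": [13.5,45.5,0],"angular": [0,0,-55],"fingers": 0},
    {"slide": [13.5,45.5,0],"angular": [0,0,-55],"fingers": 0},
    {"slide": [13.5,45.5,0],"angular": [0,0,-55],"fingers": 0}
  ]
}}

```text
clock: 15.82
tcp_pos: [0.6031, 0.0772, 0.33]
orientation: [-0.001, 0.866, -0.501, 0.001]
wrist_force: [1.0, -0.1, -0.3]
finger_gap: 0.0854
grip_force: 0.0
```

Request:
{"fn": "jog_arm", "kwargs": {
  "moves": [
    {"slide": [0,0,20],"angular": [0,0,-51],"fingers": 0},
    {"slide": [0,0,30],"angular": [0,0,-51],"fingers": 0},
    {"slide": [0,0,40],"angular": [0,0,-51],"fingers": 0},
    {"slide": [0,0,40],"angular": [0,0,-51],"fingers": 0},
    {"slide": [0,0,40],"angular": [0,0,-51],"fingers": 0},
    {"slide": [0,0,40],"angular": [0,0,-51],"fingers": 0},
    {"slide": [0,0,40],"angular": [0,0,-51],"fingers": 0},
    {"slide": [0,0,40],"angular": [0,0,-51],"fingers": 0},
    {"slide": [0,0,40],"angular": [0,0,-51],"fingers": 0}
  ]
}}

```text
clock: 16.57
tcp_pos: [0.6031, 0.0771, 0.2899]
orientation: [-0.0, 0.997, -0.082, 0.001]
wrist_force: [0.7, 0.6, 0.0]
finger_gap: 0.0854
grip_force: 0.0
```

```bash
python3 - <<'E'
from h import *
S,T=read_camera("side"),read_camera("top")
s=get_state();print(s["clock"],s["tcp_pos"],s["orientation"],s["joint_pos"],s["wrist_force"])
for t in("cap_top","cap"):
    for p in(S,T): print(t,[(np.round(d["point"],1),round(d["p"],2)) for d in tip_of(t,p)[:3]])
for X in((.603,.0769,.2535),(.603,.0769,.2235)): print(proj(S,X),proj(T,X))
cr=lambda p,x,y,w,h,k:cv2.resize(p["color"][y:y+h,x:x+w,::-1],None,fx=k,fy=k,interpolation=cv2.INTER_CUBIC)
cv2.imwrite("pics/z4.png",np.hstack([cr(S,220,140,110,160,3.5),cr(T,230,130,110,160,3.5)]))
E
```

```text
16.6667 [0.6031 0.0771 0.2898] [-0.      0.9967 -0.0811  0.0009] [-0.0047  0.3725  0.2457  1.4423 -0.     -2.984 ] [ 0.0937  0.3768 -0.048 ]
cap_top [(array([275.3, 228.8]), 0.82), (array([391.3, 218.9]), 0.7), (array([181.8, 266.3]), 0.49)]
cap_top [(array([276. , 200.7]), 0.6), (array([486.9, 271.6]), 0.17)]
cap [(array([182.2, 276.2]), 0.58), (array([280.1, 239.5]), 0.49), (array([300.5, 273.4]), 0.41)]
cap [(array([279.1, 206. ]), 0.42)]
[274.6449 227.9587] [275.7156 203.1891]
[275.2954 239.1418] [277.3079 205.2955]
```

View pics/z4.png

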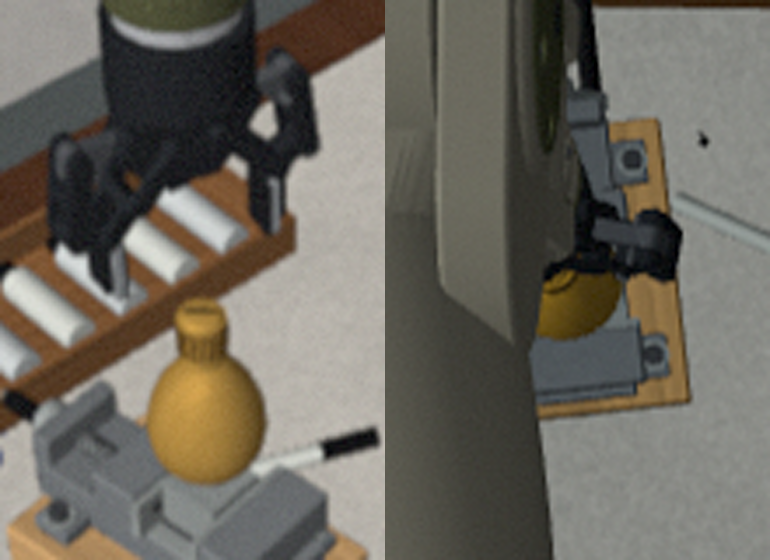

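The cap shows at about (277.5,229) in the side view, a couple of pixels right of the predicted spot, so I'll correct by about 3 mm and descend.

Request:
{"fn": "jog_arm", "kwargs": {
  "moves": [
    {"slide": [-1.5,3,20],"angular": [0,0,0],"fingers": 0},
    {"slide": [-1.5,3,35],"angular": [0,0,0],"fingers": 0},
    {"slide": [-1.5,3,45],"angular": [0,0,0],"fingers": 0},
    {"slide": [-1.5,3,53],"angular": [0,0,0],"fingers": 0},
    {"slide": [-1.5,3,53],"angular": [0,0,0],"fingers": 0}
  ]
}}

```text
clock: 17.28
tcp_pos: [0.6002, 0.0745, 0.2349]
orientation: [0.0, 0.997, -0.079, -0.001]
wrist_force: [-0.3, 0.8, -0.3]
finger_gap: 0.0852
grip_force: 0.0
```

Request:
{"fn": "jog_arm", "kwargs": {
  "squeeze": 20,
  "moves": [
    {"slide": [0,0,0],"angular": [0,0,0],"fingers": 0.5},
    {"slide": [0,0,0],"angular": [0,0,0],"fingers": 0.6},
    {"slide": [0,0,0],"angular": [0,0,0],"fingers": 1},
    {"slide": [0,0,0],"angular": [0,0,0],"fingers": 1},
    {"slide": [0,0,0],"angular": [0,0,0],"fingers": 1},
    {"slide": [0,0,0],"angular": [0,0,0],"fingers": 1}
  ]
}}

```text
clock: 17.78
tcp_pos: [0.6014, 0.0745, 0.2375]
orientation: [-0.0, 0.997, -0.079, 0.001]
wrist_force: [-0.8, 0.5, 1.9]
finger_gap: 0.0274
grip_force: 22.2
```

```bash
python3 - <<'E'
from h import *
S=read_camera("side")
s=get_state()
for k in s: print(k,np.round(s[k],4))
for X in(s["tcp_pos"],): print(proj(S,X))
cr=lambda p,x,y,w,h,k:cv2.resize(p["color"][y:y+h,x:x+w,::-1],None,fx=k,fy=k,interpolation=cv2.INTER_CUBIC)
cv2.imwrite("pics/z5.png",cr(S,230,170,100,120,5))
E
```

```text
clock 17.8333
joint_pos [-0.0092  0.3735  0.1202  1.3147  0.0001 -2.9933]
qvel [-0.0014 -0.0012 -0.0003 -0.0027  0.0024 -0.0006]
tau [ -0.1546 -49.6785  28.8114  -0.0811  -0.0742  -0.0029]
tcp_pos [0.6015 0.0745 0.2375]
orientation [-0.0001  0.9969 -0.0787  0.0014]
wrist_force [-0.3462  0.3925  2.9706]
ft_torque [0.0449 0.0866 0.0199]
grip_force 22.1638
finger_gap 0.0269
[276.4691 233.7939]
```

View pics/z5.png

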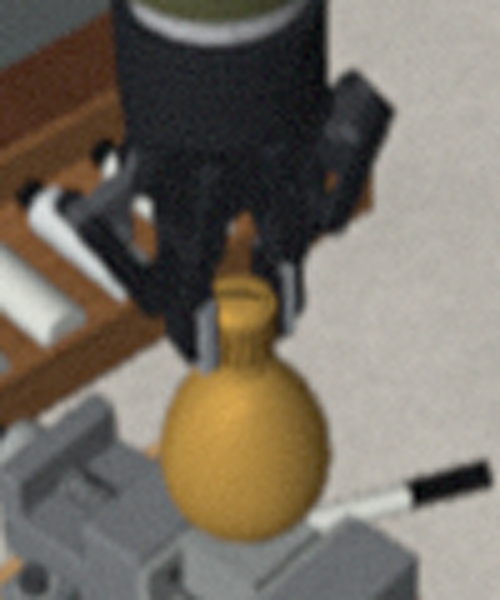

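Cap gripped between the pads: in the crop they flank it at (215,330) and (288,300). Now turning clockwise.

Request:
{"fn": "jog_arm", "kwargs": {
  "squeeze": 40,
  "moves": [
    {"slide": [0,0,0],"angular": [0,0,3],"fingers": 1},
    {"slide": [0,0,0],"angular": [0,0,8],"fingers": 1},
    {"slide": [0,0,0],"angular": [0,0,14],"fingers": 1},
    {"slide": [0,0,0],"angular": [0,0,20],"fingers": 1},
    {"slide": [0,0,0],"angular": [0,0,26],"fingers": 1},
    {"slide": [0,0,0],"angular": [0,0,32],"fingers": 1},
    {"slide": [0,0,0],"angular": [0,0,38],"fingers": 1},
    {"slide": [0,0,0],"angular": [0,0,43],"fingers": 1},
    {"slide": [0,0,0],"angular": [0,0,47],"fingers": 1},
    {"slide": [0,0,0],"angular": [0,0,50],"fingers": 1}
  ]
}}

```text
clock: 18.67
tcp_pos: [0.6006, 0.0733, 0.2373]
orientation: [0.001, 0.869, -0.494, 0.001]
wrist_force: [-3.7, -4.1, 4.8]
finger_gap: 0.0267
grip_force: 40.0
```

Request:
{"fn": "jog_arm", "kwargs": {
  "moves": [
    {"slide": [0,0,0],"angular": [0,0,3],"fingers": 1},
    {"slide": [0,0,0],"angular": [0,0,8],"fingers": 1},
    {"slide": [0,0,0],"angular": [0,0,14],"fingers": 1},
    {"slide": [0,0,0],"angular": [0,0,20],"fingers": 1},
    {"slide": [0,0,0],"angular": [0,0,26],"fingers": 1},
    {"slide": [0,0,0],"angular": [0,0,32],"fingers": 1},
    {"slide": [0,0,0],"angular": [0,0,38],"fingers": 1},
    {"slide": [0,0,0],"angular": [0,0,43],"fingers": 1},
    {"slide": [0,0,0],"angular": [0,0,47],"fingers": 1},
    {"slide": [0,0,0],"angular": [0,0,50],"fingers": 1}
  ]
}}

```text
clock: 19.5
tcp_pos: [0.5991, 0.0731, 0.237]
orientation: [-0.002, -0.579, 0.815, -0.0]
wrist_force: [-6.9, -3.7, 5.3]
finger_gap: 0.0267
grip_force: 40.2
```

```bash
cat > st.py <<'E'
from h import *
read_camera("side");s=get_state()
for k in("clock","joint_pos","tcp_pos","wrist_force","ft_torque","grip_force","finger_gap"): print(k,np.round(s[k],4))
q=s["orientation"];print("yaw",np.degrees(2*np.arctan2(q[2],q[1])))
E
python3 st.py
```

```text
clock 19.55
joint_pos [-0.0102  0.373   0.1183  1.3183 -0.0027 -1.2426]
tcp_pos [0.5991 0.0731 0.237 ]
wrist_force [-6.9465 -4.8416  4.2607]
ft_torque [-0.8469  1.2957 -0.0659]
grip_force 40.174
finger_gap 0.0267
yaw 250.61466355421274
```

Request:
{"fn": "jog_arm", "kwargs": {
  "moves": [
    {"slide": [2,1.5,0.5],"angular": [0,0,3],"fingers": 1},
    {"slide": [2,1.5,0.5],"angular": [0,0,8],"fingers": 1},
    {"slide": [2,1.5,0.5],"angular": [0,0,14],"fingers": 1},
    {"slide": [2,1.5,0.5],"angular": [0,0,20],"fingers": 1},
    {"slide": [2,1.5,0.5],"angular": [0,0,26],"fingers": 1},
    {"slide": [2,1.5,0.5],"angular": [0,0,32],"fingers": 1},
    {"slide": [2,1.5,0.5],"angular": [0,0,38],"fingers": 1},
    {"slide": [2,1.5,0.5],"angular": [0,0,43],"fingers": 1},
    {"slide": [2,1.5,0.5],"angular": [0,0,47],"fingers": 1},
    {"slide": [2,1.5,0.5],"angular": [0,0,50],"fingers": 1}
  ]
}}

```text
clock: 20.38
tcp_pos: [0.5978, 0.0739, 0.2367]
orientation: [0.0, -0.181, 0.984, 0.001]
wrist_force: [-4.2, 3.7, 5.2]
finger_gap: 0.0267
grip_force: 40.1
```

```bash
python3 st.py
```

```text
clock 20.4333
joint_pos [-0.0109  0.3688  0.1115  1.3138  0.0016 -0.3725]
tcp_pos [0.5978 0.0739 0.2367]
wrist_force [-4.5066  3.2018  4.4496]
ft_torque [ 0.5483  0.8485 -0.0187]
grip_force 40.1503
finger_gap 0.027
yaw 200.71523363127542
```

Request:
{"fn": "jog_arm", "kwargs": {
  "moves": [
    {"slide": [0.5,1,0.5],"angular": [0,0,4],"fingers": 1},
    {"slide": [0.5,1,0.5],"angular": [0,0,10],"fingers": 1},
    {"slide": [0.5,1,0.5],"angular": [0,0,16],"fingers": 1},
    {"slide": [0.5,1,0.5],"angular": [0,0,22],"fingers": 1},
    {"slide": [0.5,1,0.5],"angular": [0,0,28],"fingers": 1},
    {"slide": [0.5,1,0.5],"angular": [0,0,34],"fingers": 1},
    {"slide": [0.5,1,0.5],"angular": [0,0,38],"fingers": 1},
    {"slide": [0.5,1,0.5],"angular": [0,0,40],"fingers": 1}
  ]
}}

```text
clock: 21.1
tcp_pos: [0.5977, 0.0752, 0.2365]
orientation: [0.0, 0.166, 0.986, 0.001]
wrist_force: [-2.0, 4.7, 4.8]
finger_gap: 0.0265
grip_force: 40.2
```

```bash
python3 st.py
```

```text
clock 21.15
joint_pos [-0.0093  0.3675  0.109   1.3109  0.0026  0.3253]
tcp_pos [0.5977 0.0752 0.2365]
wrist_force [-2.3546  5.444   5.045 ]
ft_torque [ 0.8652  0.5695 -0.0725]
grip_force 40.1748
finger_gap 0.0263
yaw 160.82745119513788
```

Request:
{"fn": "jog_arm", "kwargs": {
  "moves": [
    {"slide": [0,1,0.5],"angular": [0,0,4],"fingers": 1},
    {"slide": [0,1,0.5],"angular": [0,0,10],"fingers": 1},
    {"slide": [0,1,0.5],"angular": [0,0,16],"fingers": 1},
    {"slide": [0,1,0.5],"angular": [0,0,22],"fingers": 1},
    {"slide": [0,1,0.5],"angular": [0,0,28],"fingers": 1},
    {"slide": [0,1,0.5],"angular": [0,0,34],"fingers": 1},
    {"slide": [0,1,0.5],"angular": [0,0,38],"fingers": 1},
    {"slide": [0,1,0.5],"angular": [0,0,40],"fingers": 1}
  ]
}}

```text
clock: 21.82
tcp_pos: [0.5985, 0.0762, 0.2362]
orientation: [0.0, 0.493, 0.87, 0.002]
wrist_force: [-1.5, 4.6, 4.1]
finger_gap: 0.0269
grip_force: 40.2
```

```bash
python3 st.py
```

```text
clock 21.8667
joint_pos [-0.0076  0.3684  0.1098  1.3096  0.0028  1.0251]
tcp_pos [0.5985 0.0762 0.2362]
wrist_force [-2.2512  4.5979  4.9325]
ft_torque [ 0.9422  0.3453 -0.0779]
grip_force 40.2117
finger_gap 0.0265
yaw 120.83103993130511
```

Request:
{"fn": "jog_arm", "kwargs": {
  "moves": [
    {"slide": [0,0,0.3],"angular": [0,0,4],"fingers": 1},
    {"slide": [0,0,0.3],"angular": [0,0,10],"fingers": 1},
    {"slide": [0,0,0.3],"angular": [0,0,16],"fingers": 1},
    {"slide": [0,0,0.3],"angular": [0,0,22],"fingers": 1},
    {"slide": [0,0,0.3],"angular": [0,0,28],"fingers": 1},
    {"slide": [0,0,0.3],"angular": [0,0,34],"fingers": 1},
    {"slide": [0,0,0.3],"angular": [0,0,38],"fingers": 1},
    {"slide": [0,0,0.3],"angular": [0,0,40],"fingers": 1}
  ]
}}

```text
clock: 22.53
tcp_pos: [0.5997, 0.0765, 0.236]
orientation: [0.0, 0.761, 0.649, 0.003]
wrist_force: [2.4, 6.1, 3.2]
finger_gap: 0.0267
grip_force: 40.1
```

```bash
python3 st.py
```

```text
clock 22.5833
joint_pos [-0.0075  0.3688  0.1099  1.3071  0.0034  1.7232]
tcp_pos [0.5997 0.0765 0.236 ]
wrist_force [2.2733 5.8784 3.5454]
ft_torque [ 1.1666 -0.2557 -0.0038]
grip_force 40.0692
finger_gap 0.0268
yaw 80.83831667700753
```

Request:
{"fn": "jog_arm", "kwargs": {
  "moves": [
    {"slide": [-0.5,0,0.3],"angular": [0,0,4],"fingers": 1},
    {"slide": [-0.5,0,0.3],"angular": [0,0,9],"fingers": 1},
    {"slide": [-0.5,0,0.3],"angular": [0,0,14],"fingers": 1},
    {"slide": [-0.5,0,0.3],"angular": [0,0,19],"fingers": 1},
    {"slide": [-0.5,0,0.3],"angular": [0,0,23],"fingers": 1},
    {"slide": [-0.5,0,0.3],"angular": [0,0,25],"fingers": 1}
  ]
}}

```text
clock: 23.08
tcp_pos: [0.6004, 0.0761, 0.236]
orientation: [-0.0, 0.883, 0.469, 0.004]
wrist_force: [3.3, 6.8, 2.9]
finger_gap: 0.0267
grip_force: 40.0
```

```bash
python3 st.py
```

```text
clock 23.1333
joint_pos [-0.0083  0.3688  0.1095  1.3051  0.0038  2.1587]
tcp_pos [0.6004 0.0761 0.2359]
wrist_force [3.5656 6.9144 3.8779]
ft_torque [ 1.3215 -0.6845  0.0166]
grip_force 40.049
finger_gap 0.0265
yaw 55.842292989572776
```

Request:
{"fn": "jog_arm", "kwargs": {
  "moves": [
    {"slide": [0,0,0],"angular": [0,0,4],"fingers": 1},
    {"slide": [0,0,0],"angular": [0,0,9],"fingers": 1},
    {"slide": [0,0,0],"angular": [0,0,14],"fingers": 1},
    {"slide": [0,0,0],"angular": [0,0,19],"fingers": 1},
    {"slide": [0,0,0],"angular": [0,0,23],"fingers": 1},
    {"slide": [0,0,0],"angular": [0,0,25],"fingers": 1}
  ]
}}

```text
clock: 23.63
tcp_pos: [0.5989, 0.0744, 0.2358]
orientation: [0.001, 0.964, 0.266, 0.002]
wrist_force: [-0.7, 0.6, 5.4]
finger_gap: 0.0265
grip_force: 40.2
```

```bash
python3 st.py
```

```text
clock 23.6833
joint_pos [-0.0093  0.3683  0.1086  1.3076 -0.0001  2.5937]
tcp_pos [0.5989 0.0744 0.2358]
wrist_force [-0.0313  1.0375  5.3836]
ft_torque [0.0097 0.2261 0.5903]
grip_force 40.2093
finger_gap 0.0263
yaw 30.86385656825973
```

Request:
{"fn": "jog_arm", "kwargs": {
  "moves": [
    {"slide": [0,0,0],"angular": [0,0,3],"fingers": 1},
    {"slide": [0,0,0],"angular": [0,0,6],"fingers": 1},
    {"slide": [0,0,0],"angular": [0,0,6],"fingers": 1},
    {"slide": [0,0,0],"angular": [0,0,6],"fingers": 1}
  ]
}}

```text
clock: 24.02
tcp_pos: [0.5977, 0.074, 0.2357]
orientation: [0.001, 0.976, 0.217, 0.0]
wrist_force: [-4.3, -1.9, 7.2]
finger_gap: 0.0266
grip_force: 40.4
```

```bash
python3 st.py
```

```text
clock 24.0667
joint_pos [-0.0096  0.3678  0.1078  1.3096 -0.0009  2.6947]
tcp_pos [0.5977 0.074  0.2358]
wrist_force [-3.7578 -0.9075  7.5623]
ft_torque [-0.2363  1.0001  0.5952]
grip_force 40.4357
finger_gap 0.0268
yaw 25.057251088169906
```

The torque has saturated at 0.59 N m, so the cap is bottomed. Backing off a quarter turn.

Request:
{"fn": "jog_arm", "kwargs": {
  "squeeze": 50,
  "moves": [
    {"slide": [0,0,0],"angular": [0,0,0],"fingers": 1},
    {"slide": [0,0,0],"angular": [0,0,-3],"fingers": 1},
    {"slide": [0,0,0],"angular": [0,0,-8],"fingers": 1},
    {"slide": [0,0,0],"angular": [0,0,-14],"fingers": 1},
    {"slide": [0,0,0],"angular": [0,0,-20],"fingers": 1},
    {"slide": [0,0,0],"angular": [0,0,-26],"fingers": 1},
    {"slide": [0,0,0],"angular": [0,0,-32],"fingers": 1},
    {"slide": [0,0,0],"angular": [0,0,-38],"fingers": 1},
    {"slide": [0,0,0],"angular": [0,0,-43],"fingers": 1},
    {"slide": [0,0,0],"angular": [0,0,-46],"fingers": 1}
  ]
}}

```text
clock: 24.9
tcp_pos: [0.5988, 0.073, 0.236]
orientation: [0.002, 0.813, 0.582, 0.001]
wrist_force: [-1.4, -4.1, 5.9]
finger_gap: 0.0263
grip_force: 48.9
```

Request:
{"fn": "jog_arm", "kwargs": {
  "moves": [
    {"slide": [0,0,0],"angular": [0,0,-5],"fingers": 1},
    {"slide": [0,0,0],"angular": [0,0,-11],"fingers": 1},
    {"slide": [0,0,0],"angular": [0,0,-17],"fingers": 1},
    {"slide": [0,0,0],"angular": [0,0,-23],"fingers": 1},
    {"slide": [0,0,0],"angular": [0,0,-29],"fingers": 1},
    {"slide": [0,0,0],"angular": [0,0,-35],"fingers": 1},
    {"slide": [0,0,0],"angular": [0,0,-40],"fingers": 1},
    {"slide": [0,0,0],"angular": [0,0,-44],"fingers": 1},
    {"slide": [0,0,0],"angular": [0,0,-46],"fingers": 1},
    {"slide": [0,0,0],"angular": [0,0,-46],"fingers": 1}
  ]
}}

```text
clock: 25.73
tcp_pos: [0.6003, 0.073, 0.2363]
orientation: [0.003, 0.522, 0.853, 0.001]
wrist_force: [2.0, -4.0, 6.1]
finger_gap: 0.0261
grip_force: 48.8
```

Request:
{"fn": "jog_arm", "kwargs": {
  "moves": [
    {"slide": [0,0,0],"angular": [0,0,0],"fingers": 1},
    {"slide": [0,0,0],"angular": [0,0,0],"fingers": 1},
    {"slide": [0,0,0],"angular": [0,0,0],"fingers": 1},
    {"slide": [0,0,0],"angular": [0,0,0],"fingers": 1}
  ]
}}

```text
clock: 26.07
tcp_pos: [0.6003, 0.073, 0.2363]
orientation: [0.003, 0.523, 0.852, 0.001]
wrist_force: [2.4, -2.9, 5.2]
finger_gap: 0.0261
grip_force: 48.8
```

```bash
python3 st.py; python3 - <<'E'
from h import *
S=read_camera("side");cv2.imwrite("pics/f.png",cv2.resize(S["color"][130:350,130:350,::-1],None,fx=2.7,fy=2.7))
print(get_state()["qvel"])
E
```

```text
clock 26.1167
joint_pos [-0.0105  0.3683  0.1098  1.3059 -0.0022  1.0902]
tcp_pos [0.6003 0.0731 0.2363]
wrist_force [ 2.3234 -2.9213  5.3632]
ft_torque [-0.7743 -0.476  -0.0021]
grip_force 48.8285
finger_gap 0.0267
yaw 116.93400180212097
[ 0.001   0.0008  0.0002  0.0005 -0.     -0.0005]
```

View pics/f.png

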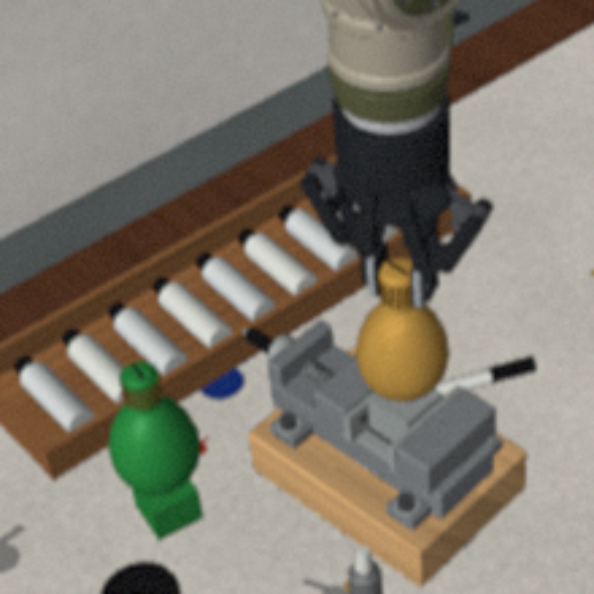

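The hand turned back 91.9°. The egg is upright with the cap held between the pads at (398,285), and everything is at rest.

```bash
python3 -c "
from workcell import *
print(hand_in())"
```

```text
the job is handed in; nothing more can be done
None
```

I handed the job in at about 26 s: the vise is cranked to its solid stop on the foot, and the cap was bottomed, backed off about 92°, and is still held still at 49 N; the hand-in gave no verdict.

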